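# Unlock the cam and seat the cell in the test jig

## Robot

A 6-joint arm with a two-finger parallel gripper is mounted at the origin on a cart in front of the work surface, level with it; the furniture and walls round the work are solid. World frame = base frame: x ahead of the robot, y to its left, z up, the work surface at z = 0. Lengths are in m, angles in rad, forces in N, time in s.
With the tool pointing down it reaches from about 0.225 to 0.875 m from the base axis. Payload 3.4 kg.
Tool frame: the origin (TCP) lies midway between the tips of the shut fingers; the grasp point (between the pads) lies 19 mm behind it; z points along the fingers, y is the line along which they close (so a half turn about z gives the same grasp; the last joint's range is limited). The gripper opens to 85 mm and grips with 20 to 120 N. Pads are 22 mm wide; open, the fingers measure 114 mm over their backs; the gripper's body (76 mm by 85 mm) begins 54 mm behind the grasp point. The pads swing forward as they close: fully open they stand 13 mm farther back than shut.
Start: joints at [-1.46, 0.276, 1.505, -0, 1.361, -0.121], TCP at [0.132, -0.56, 0.194] pointing down, gripper open.
Joint ranges: [-2.89, 2.89], [-0.75, 2.08], [0.22, 2.7], [-1.18, 4.32], [0.11, 2.71], [-2.7, 2.7]. Speed limits (rad/s): [2.57, 2.57, 3.14, 3.14, 3.14, 3.14].

## Interface

Orientations are given as [roll, pitch, yaw] about the fixed x, y, z axes, in that order (R = Rz(yaw) Ry(pitch) Rx(roll)).
In Python, from station import robot gives the robot as it stands.
- The arm moves only by the tool steer_hand, called after "Request:" by a JSON object that holds its "name" and its "arguments", one argument or row to a line. Schema: {"type":"object","properties":{"ticks":{"type":"array","items":{"type":"array","items":{"type":"number"},"minItems":7,"maxItems":7},"minItems":1,"maxItems":20},"squeeze":{"type":"number"},"only":{"type":"string"},"quiet":{"type":"boolean"},"lines":{"type":"string"}},"required":["ticks"],"additionalProperties":false}. ticks is a list of rows, 1 to 20 of them, each of 7 numbers: the finger opening in m, then dx, dy, dz in units of 20 mm, then a rotation vector rx, ry, rz in units of 0.05 rad; each row is the pose to reach, as a shift and turn from the pose commanded when the call began, along the tool's axes at that moment; what a row does not reach only later rows make up. A row lasts 1/12 s, in which the tool goes at most 0.0417 m and 0.125 rad, less where a joint would pass 70% of its speed; a pose out of reach is approached as far as the arm can. The fingers move at their own pace and stop on an object; squeeze is the grip in N (left out, the last holds). Time passes only in rows, so rows that do not move let the fingers close. The tool returns the time, the measured TCP pose, the force, the opening and the grip force at its end. only (a regular expression) keeps the lines of the reply that match it, lines (a string "A,B") keeps lines A to B, and quiet returns only ok. Input that does not fit is refused with a message, and nothing moves.
- robot.read_state(): the state, without advancing time (a new reading comes with each control period).
- robot.snapshot(name): name is "scene" or "top" or "wrist"; returns a dict with "pixels" (480x640x3 uint8, blue, green, red), "z_map" (480x640 float32, m along the optical axis (not along the pixel's ray), 0 where there is no reading), "vfov" (degrees; the focal length in pixels is half the picture's height over the tangent of half this angle, whatever the lens; pixels are square), "cx", "cy" (the principal point, pixels), "xyz" and "attitude" of the camera in the world. Camera axes: x right, y up, looking along -z (the intrinsics and any distortion apply to the point x, -y, -z); pixel columns grow to the right and rows downward; lengths in m; the calibration is good to about 2 mm. The wrist camera is an equidistant fisheye: a pixel r from the principal point sees the ray r / f radians off the axis. A picture is of the moment at which its call begins.
- robot.sign_off(): hands the job in; it is judged then, once.
The state is a dict: "clock": time; "joint_pos": joint angles; "joint_vel": joint speeds; "joint_torque": joint torques, N m; "position": TCP position; "orientation": TCP orientation; "contact_force": force on the tool from outside, world axes, zero at the start; "moment": the same for the moment, N m; "opening": finger opening in m; "finger_force": force on a finger pad.
Only numpy, scipy, OpenCV 4.12 (cv2) and the standard library are available. Lean on these libraries where they do the work, as an engineer would, in place of code of your own. Each camera call takes 0.05 s, during which the arm holds its last target. There are 200 camera calls.

## Task

In the cell test jig, first swing the cam's red-knobbed lever forward to its stop pin, so that the cam's low point faces the follower roller; only then push the orange plate at the rear of the slide forward until the battery cell sits against the black contact block. Push with the fingertips only: do not touch or lift the cell itself, and leave the other things on the desk where they are. Finish with the hand clear of the jig.

Things in the scene. Friction and masses are not known exactly. Their poses are not given: they have to be found in the camera images.
- jig: Cell test jig, fixed to the desk: aluminium plate 260 x 150 x 10 mm, spanning x -130..130, y -40..110 mm of its frame; origin under the plate, on the slide's centre line. Its x axis is 'forward', the way the slide travels to the contact block; y is left of that, z up. Slide on y = 0, cam on the +y side. The blue cradle for the cell spans x 6..100, y -16..16, z up to 29 mm.
- slide (a joint): Travel of the follower slide along the jig's x axis, m: 0 fully back, grows forward, range 0..0.048; starts at 0..0.012. At 0.045 its pusher rod has the cell against the contact block (home). Friction about 2.5 N, stays where left. A brass roller on its side arm meets the cam: with the cam off its low point the slide is blocked 9 to 25 mm short of home.
- slide_plate (a point): Centre of the rear face of the slide's orange upright push plate; moves with the slide. The plate is 50 mm wide (jig y), 10 mm thick (jig x), from z 28 to 72 mm; this point is at z 55 mm, 115 mm behind the jig origin when the slide is at 0. Nothing stands behind it.
- cam (a joint): Angle of the eccentric cam and its lever, rad, counter-clockwise positive from above. 0: lever points along the jig's +x (forward) and the cam's low point faces the roller, which frees the slide. Starts at 1.5 to 2.5 (lever out to the +y side and rearward); meets the stop pin at -0.15. Stiff friction, 0.35 N m (about 5 N at the knob); stays where left.
- lever_knob (a point): Middle of the red upright knob at the end of the cam lever, 70 mm from the cam axis, at z 60 mm. The knob is 16 mm thick and stands from z 38 (top of the flat lever) to 78 mm; push it sideways.
- cam_axis (a point): Point on the fixed cam axis at jig (12.5, 62) mm, z 40 mm. Cam disc: dark steel, 56 mm across, mounted 16 mm off centre, z 12..30 mm, a red dot on its low side.
- cell: Loose battery cell, 14 mm thick, 50 mm long, black and copper, lying in the blue cradle along the jig's x axis, underside at z 16 mm. Origin under its middle; its y axis lies along it. Starts 10 to 25 mm short of the contact block, ahead of the pusher rod.
- contact_face (a point): Middle of the face of the black contact block that the cell must sit against, at jig x 100 mm, z 23 mm; the seated cell's middle is 25 mm behind it. The block is 18 x 40 mm, top at z 46 mm.
- wick: Bystander: copper-brown roll of solder wick, 37 mm across, 11 mm high, loose on the desk beyond the contact block. Origin under its middle.
- red_connector: Bystander: small red and black connector, 8 x 27 x 8 mm, loose on the desk beyond the contact block. Origin under its middle.
- cleaner: Bystander: grey round tip cleaner pot, 49 mm across, 27 mm high, loose on the desk beyond the contact block. Origin under its middle.
- stop_pin (a point): Top of the fixed steel stop pin of the lever, 9 mm thick, z 45 mm, at jig (69, 43) mm.
- microscope_edge (a point): Point on the right side of the microscope, 0.2 m up (world 0.45, 0.40, 0.20): fixed furniture that never moves, with eyepieces reaching towards the robot. It fills world x 0.33 to 0.95, y 0.40 to 0.66, up to 0.45 m high: bring the arm and gripper round its robot side with 0.1 m to spare, not through it.

How it is judged:
By the outcome, as a careful person would: the job done as asked, in the order asked, and still so for the second after the job is handed in, with the robot touching nothing.
It also fails if it takes over 64 s, if anything falls off the work surface, if the arm or the gripper's body presses on something with over 40 N, if the wrist force passes 120 N, or if a joint passes its speed limit or range.

## Working session

There is one attempt and no reset: what is moved stays moved. The work goes in short steps, Python scripts to look and compute and a tool call to move; the robot and the scene stay as the last step left them, time stands still between calls to the robot, and variables do not carry over. Pictures are saved under pics/ and viewed, at most 10 in all, crops included, and the job is handed in when it is done.

```bash
mkdir -p pics; ls; cat > h.py <<'E'
import numpy as np,cv2
from station import robot
from scipy.spatial.transform import Rotation as Ro
def rot(a):
    a=np.array(a); 
    return a if a.shape==(3,3) else (Ro.from_euler('xyz',a).as_matrix() if a.size==3 else Ro.from_quat(a).as_matrix())
def cloud(s):
    f=240/np.tan(np.radians(s['vfov'])/2); v,u=np.mgrid[:480,:640]; z=s['z_map']
    p=np.dstack([(u-s['cx'])/f*z,-(v-s['cy'])/f*z,-z])
    return p@rot(s['attitude']).T+np.array(s['xyz'])
E
python3 - <<'E'
from h import *
for n in('top','scene'):
    s=robot.snapshot(n); cv2.imwrite(f'pics/{n}.png',s['pixels']); np.save(f'pics/{n}.npy',s,allow_pickle=True)
    print(n,{k:v for k,v in s.items() if k not in('pixels','z_map')})
print(robot.read_state())
E
```

```text
pics
station.py
top {'vfov': 44.04295071098772, 'cx': 318.90445259349093, 'cy': 237.04353789151412, 'xyz': array([0.29459204, 0.00666783, 1.53161111]), 'attitude': array([ 1.36775395e-01, -1.15243530e-03, -1.54403530e+00])}
scene {'vfov': 50.410972645700426, 'cx': 314.2435613264336, 'cy': 234.89438450153787, 'xyz': array([-0.46942668, -0.83538279,  0.88532594]), 'attitude': array([ 1.03205433, -0.01118615, -0.82365372])}
{'clock': 0.1, 'joint_pos': array([-1.45997721e+00,  2.76557585e-01,  1.50599405e+00, -3.92302529e-06,
        1.36073891e+00, -1.21008504e-01]), 'joint_vel': array([-9.92387936e-04, -1.82644783e-03, -3.23908596e-03,  1.58233661e-03,
        1.22731886e-04,  6.61437704e-05]), 'joint_torque': array([ 1.27390162e-03, -4.17698979e+01, -2.46405923e+01, -1.40822194e-04,
        5.70164208e-03, -2.50883421e-07]), 'position': array([ 0.13203851, -0.55908078,  0.19301653]), 'orientation': array([-3.13990672e+00, -2.01150554e-04,  2.31828276e-01]), 'contact_force': array([-0.11295922, -1.10495216, -0.28386505]), 'moment': array([-0.00502483,  0.00892274, -0.02269272]), 'finger_force': 0.0, 'opening': 0.08553361190358555}
```

View pics/top.png

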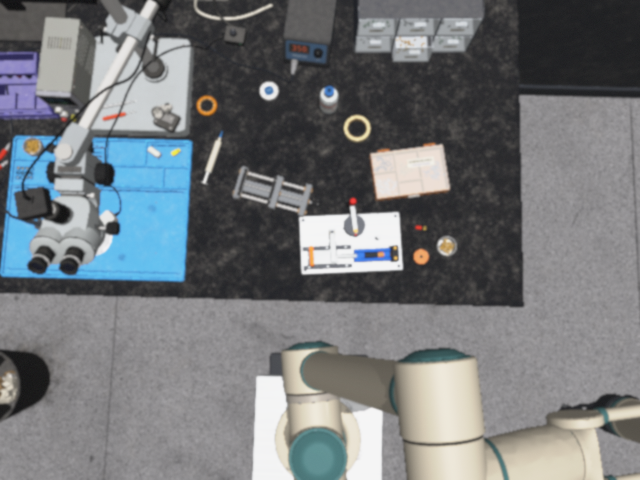

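View pics/scene.png

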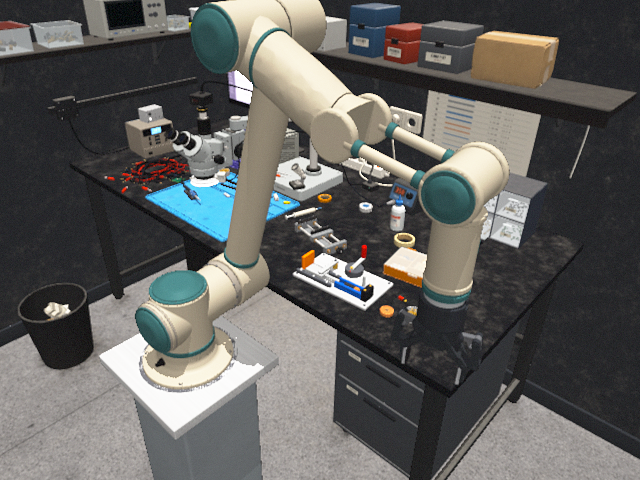

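Top view: the jig plate spans (300..402, 213..274) with forward to the right. The orange plate is at (311,256), the red knob at (353,202) and the contact block at (395,254). I'll measure these now.

```bash
python3 - <<'E'
from h import *
for n in('top','scene'):
    s=np.load(f'pics/{n}.npy',allow_pickle=True).item(); P=cloud(s); im=s['pixels']; hsv=cv2.cvtColor(im,cv2.COLOR_BGR2HSV)
    H,S,V=hsv[...,0],hsv[...,1],hsv[...,2]
    roi=(P[...,0]>.2)&(P[...,0]<.55)&(P[...,1]>-.3)&(P[...,1]<.12)&(P[...,2]>-.01)&(P[...,2]<.12)
    for nm,m in dict(plate=(S<40)&(V>170)&(P[...,2]<.02),orange=(H>7)&(H<20)&(S>170)&(V>150)&(P[...,2]>.02),red=((H<5)|(H>175))&(S>150)&(P[...,2]>.03),blue=(H>100)&(H<125)&(S>150)).items():
        m=m&roi; k,lab,st,c=cv2.connectedComponentsWithStats(m.astype('uint8'))
        for i in range(1,k):
            if st[i,4]<8: continue
            q=P[lab==i]; r=cv2.minAreaRect(q[:,:2].astype('float32')*1000)
            print(n,nm,st[i,4],c[i].round(),'med',np.median(q,0).round(4),'zr',q[:,2].min().round(3),q[:,2].max().round(3),'rect mm',np.round(r[0],1),np.round(r[1],1),round(r[2],1))
E
```

```text
top plate 3302 [350. 244.] med [ 0.497  -0.0723  0.01  ] zr -0.008 0.02 rect mm [486.3 -71.7] [142.2 263.5] 3.3
top orange 21 [311. 256.] med [0.4478 0.0286 0.0725] zr 0.068 0.078 rect mm [446.1  28.7] [42.9  2.8] 5.2
top blue 224 [372. 255.] med [ 0.459  -0.1197  0.0261] zr 0.01 0.042 rect mm [ 460.2 -127.5] [27.  90.3] 3.7
scene plate 157 [323. 260.] med [0.5208 0.0329 0.0089] zr -0.004 0.02 rect mm [519.8  29.2] [78.5 55.1] 31.3
scene plate 220 [346. 274.] med [ 0.5103 -0.0609  0.0093] zr 0.004 0.02 rect mm [518.4 -71.5] [ 72.3 121.7] 6.2
scene plate 779 [350. 290.] med [ 0.4362 -0.1437  0.0086] zr -0.002 0.02 rect mm [479. -75.] [133.1 259. ] 4.0
scene orange 141 [308. 259.] med [0.4412 0.0234 0.0515] zr 0.028 0.072 rect mm [447.4  26.9] [53.5 14.8] 2.5
scene orange 9 [357. 289.] med [ 0.4591 -0.1526  0.0254] zr 0.022 0.031 rect mm [ 461.2 -150.7] [ 9.1 12.7] 21.6
scene blue 248 [348. 288.] med [ 0.4469 -0.1255  0.0231] zr 0.007 0.045 rect mm [ 456.7 -124.5] [ 38.3 105.1] 0.4
```

```bash
cat >> h.py <<'E'
def rel(target,yaw=None):
    "shift and turn in tool axes from current pose to world target, tool down at yaw"
    s=robot.read_state(); R=rot(s['orientation']); d=R.T@(np.array(target)-s['position'])
    r=np.zeros(3) if yaw is None else Ro.from_matrix(R.T@Ro.from_euler('xyz',[np.pi,0,yaw]).as_matrix()).as_rotvec()
    return np.r_[d,r].round(4), np.linalg.norm(d)/.0417
E
python3 - <<'E'
from h import *
print(rel([.36,-.07,.30],0.))
s=np.load('pics/top.npy',allow_pickle=True).item(); P=cloud(s); hsv=cv2.cvtColor(s['pixels'],cv2.COLOR_BGR2HSV)[192:240,335:370]
m=((hsv[...,0]<6)|(hsv[...,0]>174))&(hsv[...,1]>130); v,u=np.nonzero(m); print(u+335,v+192,P[v+192,u+335].round(3))
E
```

```text
(array([ 0.3343, -0.4238, -0.1062, -0.0017, -0.    ,  0.2318]), np.float64(13.191888095941334))
[352 353 354 350 351 352 353 354 355 349 350 351 352 353 354 355 356 349
 350 351 352 353 354 355 356 349 350 351 352 353 354 355 356 349 350 351
 352 353 354 355 356 349 350 351 352 353 354 355 350 351 352 353 354] [197 197 197 198 198 198 198 198 198 199 199 199 199 199 199 199 199 200
 200 200 200 200 200 200 200 201 201 201 201 201 201 201 201 202 202 202
 202 202 202 202 202 203 203 203 203 203 203 203 204 204 204 204 204] [[ 0.615 -0.074 -0.003]
 [ 0.613 -0.076  0.003]
 [ 0.615 -0.079 -0.003]
 [ 0.611 -0.068 -0.   ]
 [ 0.611 -0.071 -0.001]
 [ 0.61  -0.073  0.007]
 [ 0.611 -0.076  0.   ]
 [ 0.611 -0.079  0.002]
 [ 0.612 -0.082 -0.   ]
 [ 0.608 -0.066  0.001]
 [ 0.593 -0.065  0.074]
 [ 0.593 -0.067  0.075]
 [ 0.592 -0.07   0.08 ]
 [ 0.593 -0.072  0.079]
 [ 0.593 -0.075  0.076]
 [ 0.61  -0.082 -0.004]
 [ 0.608 -0.084  0.003]
 [ 0.606 -0.066 -0.001]
 [ 0.59  -0.065  0.08 ]
 [ 0.59  -0.067  0.076]
 [ 0.591 -0.07   0.075]
 [ 0.59  -0.072  0.08 ]
 [ 0.59  -0.075  0.078]
 [ 0.608 -0.082 -0.007]
 [ 0.608 -0.085 -0.007]
 [ 0.589 -0.063  0.071]
 [ 0.589 -0.065  0.072]
 [ 0.587 -0.067  0.079]
 [ 0.588 -0.07   0.076]
 [ 0.587 -0.072  0.081]
 [ 0.588 -0.075  0.076]
 [ 0.589 -0.077  0.074]
 [ 0.604 -0.085 -0.004]
 [ 0.586 -0.063  0.07 ]
 [ 0.585 -0.065  0.078]
 [ 0.585 -0.067  0.08 ]
 [ 0.585 -0.07   0.078]
 [ 0.586 -0.072  0.075]
 [ 0.586 -0.075  0.076]
 [ 0.586 -0.078  0.072]
 [ 0.602 -0.085 -0.003]
 [ 0.585 -0.063  0.062]
 [ 0.584 -0.065  0.07 ]
 [ 0.583 -0.067  0.076]
 [ 0.582 -0.07   0.079]
 [ 0.582 -0.072  0.078]
 [ 0.584 -0.075  0.073]
 [ 0.599 -0.082 -0.003]
 [ 0.582 -0.065  0.068]
 [ 0.58  -0.067  0.077]
 [ 0.581 -0.07   0.074]
 [ 0.581 -0.073  0.074]
 [ 0.583 -0.076  0.063]]
```
Knob at about (0.587,-0.070). Cam axis = origin(451,-74)+12.5*(.058,-.998)+62*(.998,.058) = (514,-83). Knob rel (73,13): 74mm, ok; angle relative to jig. Good.

The rows are not in the units I measure in: shifts go in units of 20 mm and turns go in units of 0.05 rad. I convert before sending: -0.07 m is -3.5, -0.4238 m is -21.19, 0.2318 rad is 4.636.

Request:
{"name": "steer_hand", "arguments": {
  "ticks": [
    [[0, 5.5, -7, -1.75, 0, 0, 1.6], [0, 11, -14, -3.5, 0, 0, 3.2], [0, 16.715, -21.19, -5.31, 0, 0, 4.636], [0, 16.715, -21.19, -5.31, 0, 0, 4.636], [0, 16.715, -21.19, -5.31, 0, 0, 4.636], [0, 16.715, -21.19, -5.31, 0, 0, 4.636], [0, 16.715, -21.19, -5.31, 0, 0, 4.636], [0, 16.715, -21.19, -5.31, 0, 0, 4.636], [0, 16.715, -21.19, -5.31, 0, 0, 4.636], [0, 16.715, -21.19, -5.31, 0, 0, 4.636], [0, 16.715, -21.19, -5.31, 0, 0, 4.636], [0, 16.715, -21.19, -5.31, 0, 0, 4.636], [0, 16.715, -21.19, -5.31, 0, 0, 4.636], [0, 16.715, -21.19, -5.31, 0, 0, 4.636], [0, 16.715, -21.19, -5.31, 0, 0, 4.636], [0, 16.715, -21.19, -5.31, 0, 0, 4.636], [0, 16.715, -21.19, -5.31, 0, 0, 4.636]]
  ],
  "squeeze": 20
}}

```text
refused: ticks[0]: the value is too long (schema: maxItems 7). Nothing was moved.
```

Refused on format, not on reach. It needs a list of rows, each a list of 7 numbers.

Request:
{"name": "steer_hand", "arguments": {
  "ticks": [
    [0, 5.5, -7, -1.75, 0, 0, 1.6],
    [0, 11, -14, -3.5, 0, 0, 3.2],
    [0, 16.715, -21.19, -5.31, 0, 0, 4.636],
    [0, 16.715, -21.19, -5.31, 0, 0, 4.636],
    [0, 16.715, -21.19, -5.31, 0, 0, 4.636],
    [0, 16.715, -21.19, -5.31, 0, 0, 4.636],
    [0, 16.715, -21.19, -5.31, 0, 0, 4.636],
    [0, 16.715, -21.19, -5.31, 0, 0, 4.636],
    [0, 16.715, -21.19, -5.31, 0, 0, 4.636],
    [0, 16.715, -21.19, -5.31, 0, 0, 4.636],
    [0, 16.715, -21.19, -5.31, 0, 0, 4.636],
    [0, 16.715, -21.19, -5.31, 0, 0, 4.636],
    [0, 16.715, -21.19, -5.31, 0, 0, 4.636],
    [0, 16.715, -21.19, -5.31, 0, 0, 4.636],
    [0, 16.715, -21.19, -5.31, 0, 0, 4.636],
    [0, 16.715, -21.19, -5.31, 0, 0, 4.636],
    [0, 16.715, -21.19, -5.31, 0, 0, 4.636]
  ],
  "squeeze": 20
}}

```text
clock: 1.52
position: [0.3594, -0.0714, 0.2994]
orientation: [3.141, 0.002, -0.001]
contact_force: [0.5, 0.9, -0.0]
opening: 0.0002
finger_force: 0.0
```

```bash
python3 - <<'E'
from h import *
s=robot.snapshot('wrist'); cv2.imwrite('pics/w1.png',s['pixels']); np.save('pics/w1.npy',s,allow_pickle=True)
print({k:v for k,v in s.items() if k not in('pixels','z_map')})
E
```

```text
{'vfov': 65.70646984690485, 'cx': 323.3792267754683, 'cy': 241.12330868701127, 'xyz': array([ 0.43911696, -0.07213462,  0.47843998]), 'attitude': array([-3.13203219e-01, -2.70308178e-04, -1.57313262e+00])}
```

View pics/w1.png

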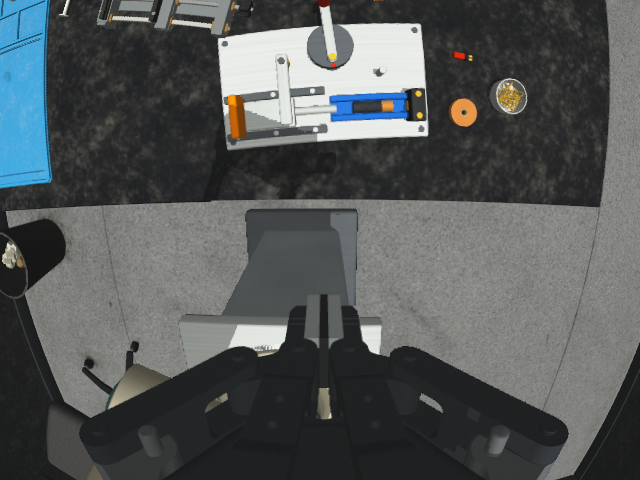

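Wrist view: plate screws at about (223,44), (416,30), (421,129) and (228,140). The orange plate is at (236,116), the cam at (330,46), the lever end at (324,3) at the picture edge, and the pin at (379,71).

```bash
cat >> h.py <<'E'
def ray(s,u,v,z):
    f=240/np.tan(np.radians(s['vfov'])/2); d=np.array([u-s['cx'],v-s['cy']],float); r=np.hypot(*d); t=r/f
    w=rot(s['attitude'])@np.array([d[0]/r*np.sin(t),-d[1]/r*np.sin(t),-np.cos(t)])
    o=np.array(s['xyz']); return o+w*(z-o[2])/w[2]
E
python3 - <<'E'
from h import *
s=np.load('pics/w1.npy',allow_pickle=True).item(); im=s['pixels']; g=cv2.cvtColor(im,cv2.COLOR_BGR2GRAY); hsv=cv2.cvtColor(im,cv2.COLOR_BGR2HSV)
W=[]
for u,v in[(223,44),(416,30),(421,129),(228,140)]:
    p=g[v-6:v+7,u-6:u+7].astype(float); i,j=np.nonzero(p<(p.max()+p.min())/2); uu,vv=u-6+j.mean(),v-6+i.mean()
    W.append(ray(s,uu,vv,.011)); print(uu,vv,len(i),W[-1].round(4))
W=np.array(W); c=W.mean(0)[:2]; a=(W[1]+W[2]-W[0]-W[3])[:2]; th=np.arctan2(a[1],a[0]); x=np.array([np.cos(th),np.sin(th)]); y=np.array([-x[1],x[0]])
print('sides',[np.linalg.norm(W[i]-W[i-1]).round(4) for i in range(4)]); o=c-.035*y
print('yaw',th,'o',o); np.save('jig.npy',[*o,th])
J=lambda p:(np.array([(p[:2]-o)@x,(p[:2]-o)@y])*1000).round(1)
H,S,V=cv2.split(hsv)
for nm,m,z in[('orange',(H>7)&(H<20)&(S>170)&(V>180),.072),('red',((H<5)|(H>175))&(S>150),.078)]:
    k,lab,st,cc=cv2.connectedComponentsWithStats(m.astype('uint8'))
    for i in range(1,k):
        if st[i,4]>12 and cc[i][1]<160: print(nm,st[i],cc[i].round(1),J(ray(s,*cc[i],z)),[J(ray(s,st[i,0]+a*st[i,2],st[i,1]+b*st[i,3],z)) for a,b in((0,0),(1,1))])
print('pin',J(ray(s,379,70,.045)),'contact far edge',J(ray(s,425,105,.046)))
K=np.array([.587,-.070]);print('knob top view',J(K),np.arctan2(*(J(K)-[12.5,62])[::-1]))
E
```

```text
221.675 43.75 40 [0.5492 0.0555 0.011 ]
417.4468085106383 29.19148936170213 47 [ 0.5676 -0.1908  0.011 ]
421.0625 128.71875 32 [ 0.4371 -0.196   0.011 ]
227.22222222222223 139.78703703703704 108 [0.4233 0.0499 0.011 ]
sides [np.float64(0.126), np.float64(0.247), np.float64(0.1306), np.float64(0.2463)]
yaw -1.5056653017138952 o [ 0.45937443 -0.07262791]
orange [228  95  11  42 266] [232.9 115.2] [-99.5  -0.4] [array([-103.2,   22.8]), array([-94.9, -25.4])]
orange [451  99  26  27 488] [463.2 112.1] [156.4 -10.2] [array([142.2,   4.6]), array([173.2, -25.9])]
orange [382 101  12   9  86] [387.3 105. ] [68.8 -1.9] [array([63.2,  2.7]), array([75.9, -7.6])]
red [317   0  13   7  74] [323.    2.5] [  7.1 116.2] [array([  1. , 119.6]), array([ 14.2, 110.3])]
red [453  52  12   8  26] [456.6  56. ] [149.8  53.5] [array([145.8,  58. ]), array([159.6,  49.4])]
red [331  63   5   4  15] [333.1  64.5] [12.9 44.5] [array([10.8, 46.3]), array([15.8, 41.5])]
pin [66.3 41.1] contact far edge [118.5  -1.3]
knob top view [  5.7 127.5] 1.6742425376244783
```

Scaled: 0.12 m is 6, 0.08 m is 4.

Request:
{"name": "steer_hand", "arguments": {
  "ticks": [
    [0, 2, 0, 0, 0, 0, 0],
    [0, 4, 0, 0, 0, 0, 0],
    [0, 6, 0, 0, 0, 0, 0],
    [0, 6, 0, 0, 0, 0, 0],
    [0, 6, 0, 0, 0, 0, 0],
    [0, 6, 0, 0, 0, 0, 0]
  ]
}}

```text
clock: 2.07
position: [0.4791, -0.0718, 0.2991]
orientation: [-3.141, 0.003, -0.003]
contact_force: [-0.6, 0.5, -0.0]
opening: -0.0001
finger_force: 0.0
```

```bash
python3 - <<'E'
from h import *
s=robot.snapshot('wrist'); cv2.imwrite('pics/w2.png',s['pixels']); np.save('pics/w2.npy',s,allow_pickle=True)
E
```

```text
(no output)
```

View pics/w2.png

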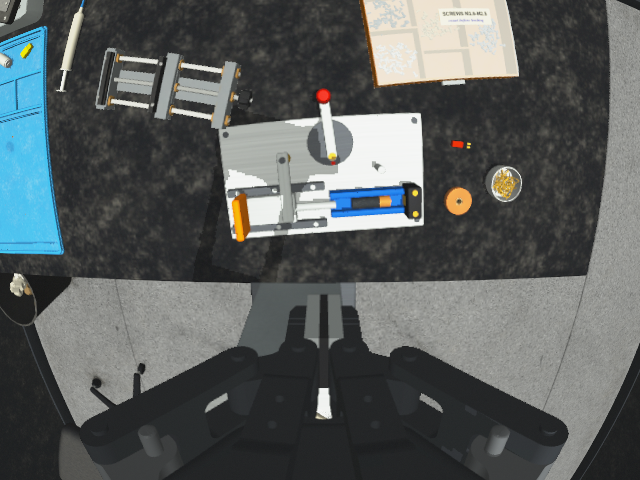

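The jig is now well placed: screws at about (226,135), (414,122), (417,218) and (240,232), knob at (323,96), pin at (376,165), and orange plate top at (240,217).

```bash
python3 - <<'E'
from h import *
s=np.load('pics/w2.npy',allow_pickle=True).item(); im=s['pixels']; g=cv2.cvtColor(im,cv2.COLOR_BGR2GRAY)
H,S,V=cv2.split(cv2.cvtColor(im,cv2.COLOR_BGR2HSV))
cr=cv2.resize(im[85:245,210:430],None,fx=3.6,fy=3.6,interpolation=cv2.INTER_CUBIC); cv2.imwrite('pics/w2c.png',cr)
# whole plate: not-desk mask -> bounding corners via cast points
m=(g>95)&(S<60); m[:108]=0;m[245:]=0;m[:,:214]=0;m[:,428:]=0
k,lab,st,cc=cv2.connectedComponentsWithStats(cv2.morphologyEx(m.astype('uint8'),cv2.MORPH_OPEN,np.ones((3,3)))); i=1+st[1:,4].argmax(); print(st[i])
v,u=np.nonzero(lab==i); Q=np.array([ray(s,a,b,.010)[:2] for a,b in zip(u,v)]); r=cv2.minAreaRect((Q*1000).astype('float32')); print('plate',r)
for nm,m,z in[('orange',(H>7)&(H<20)&(S>170)&(V>150),.072),('red',((H<5)|(H>175))&(S>150),.078),('blue',(H>100)&(H<125)&(S>150),.029)]:
    k,lab,st,cc=cv2.connectedComponentsWithStats(m.astype('uint8'))
    for i in range(1,k):
        if st[i,4]>12 and 80<cc[i][1]<245 and cc[i][0]>200:
            v,u=np.nonzero(lab==i); Q=np.array([ray(s,a,b,z)[:2] for a,b in zip(u,v)])*1000
            print(nm,st[i],cc[i].round(1),Q.mean(0).round(1),cv2.minAreaRect(Q.astype('float32')))
E
```

```text
[  214   108   210   131 19032]
plate ((505.1506652832031, -68.62202453613281), (174.96524047851562, 264.1950988769531), 3.3298139572143555)
orange [446 187  14  27  43] [450.5 200.1] [ 476.3 -219.5] ((477.11676025390625, -220.72193908691406), (14.050457000732422, 31.24436378479004), 85.17552185058594)
orange [232 194  13  48 160] [238.9 215.2] [458.3  24.6] ((455.427978515625, 25.894041061401367), (13.206674575805664, 55.909889221191406), 87.80416107177734)
orange [380 196  10   5  40] [384.1 198. ] [ 477.6 -140.4] ((477.60015869140625, -140.85763549804688), (4.589127063751221, 10.33137321472168), 0.5801913142204285)
orange [380 202  10   4  25] [384.2 204.1] [ 470.6 -140.8] ((471.2749328613281, -141.11798095703125), (3.4605703353881836, 10.353595733642578), 0.4074175953865051)
red [316  88  15  15 182] [322.9  95.3] [590.3 -72.2] ((590.6168823242188, -72.31114959716797), (14.738636016845703, 15.16590690612793), 89.768798828125)
red [457 141   7   7  18] [460.6 144.1] [ 542.1 -225.4] ((542.1328125, -224.67446899414062), (6.785508155822754, 7.343546390533447), 3.1943883895874023)
blue [ 330  187   75   30 1425] [366.3 201.1] [ 464.9 -125.5] ((464.57891845703125, -127.08856964111328), (33.649173736572266, 92.68040466308594), 4.221386909484863)
```

View pics/w2c.png

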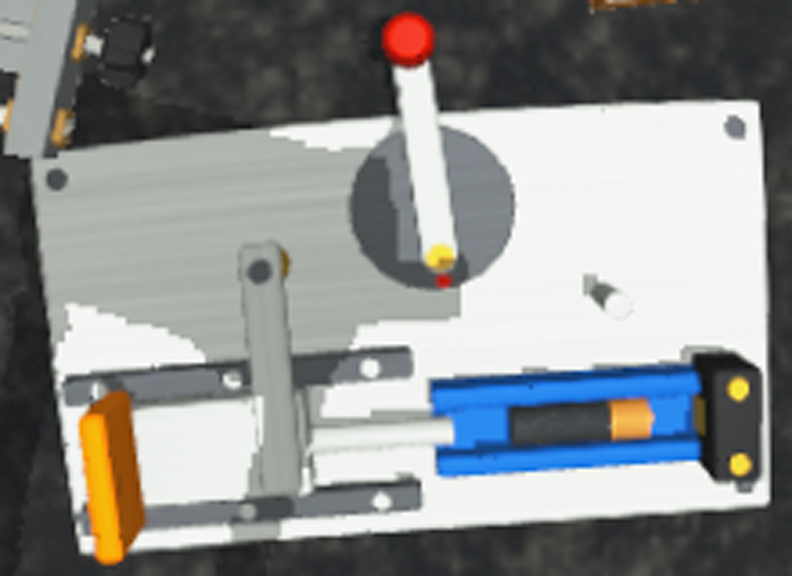

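Crop: plate corners at (33,160), (757,102), (768,503) and (80,552). The cam axis screw is at (440,257), the pin top at (617,303), the knob at (408,40), and the orange top face runs from (104,405) to (108,553). I'll fit the jig pose to these points.

```bash
python3 - <<'E'
from h import *
s=np.load('pics/w2.npy',allow_pickle=True).item()
pt=lambda u,v,z: ray(s,210+u/3.6,85+v/3.6,z)[:2]*1000
A=[((33,160,.01),(-130,110)),((757,102,.01),(130,110)),((768,503,.01),(130,-40)),((80,552,.01),(-130,-40)),((440,257,.040),(12.5,62)),((617,303,.045),(69,43))]
W=np.array([pt(*a) for a,_ in A]); M=np.array([b for _,b in A],float)
R,_=Ro.align_vectors(np.c_[W-W.mean(0),np.zeros(6)],np.c_[M-M.mean(0),np.zeros(6)]); R2=R.as_matrix()[:2,:2]; o=W.mean(0)-R2@M.mean(0)
th=np.arctan2(R2[1,0],R2[0,0]); print('o',o.round(1),'yaw',th); print('res',(W-o-M@R2.T).round(1).tolist())
np.save('jig.npy',[*o/1000,th]); J=lambda p:((p-o)@R2).round(1)
k=J(pt(408,40,.078)); print('knob',k,np.hypot(*(k-[12.5,62])),np.arctan2(k[1]-62,k[0]-12.5))
for p in[(82,417),(102,560),(125,548),(112,394)]: print('orange',J(pt(*p,.072)))
E
```

```text
o [458.5 -74.9] yaw -1.498365593781962
res [[-2.1, -2.6], [-1.6, 1.7], [1.4, 1.7], [2.0, -0.9], [-0.2, 0.1], [0.5, 0.1]]
knob [  7.2 130.7] 68.90413630544975 1.6477908360485305
orange [-104.1   24.6]
orange [-104.2  -23. ]
orange [-95.9 -19.6]
orange [-93.4  31. ]
```

```bash
cat >> h.py <<'E'
_j=np.load('jig.npy')
def jw(x,y,z):
    c,s=np.cos(_j[2]),np.sin(_j[2]); return np.array([_j[0]+(c*x-s*y)/1000,_j[1]+(s*x+c*y)/1000,z])
def fing(phi,d): # finger centre d mm behind the knob (ccw side), tool +y along push
    x,y=12.5+70*np.cos(phi)-d*np.sin(phi),62+70*np.sin(phi)+d*np.cos(phi)
    return jw(x,y,.048), _j[2]+phi   # push dir = phi-pi/2 (jig); tool y dir = yaw-pi/2
E
python3 - <<'E'
from h import *
p,y=fing(1.65,32); print(p,y,rel([*p[:2],.12],y),robot.read_state()['joint_pos'])
E
```

```text
[ 0.58561855 -0.04070398  0.048     ] 0.15163440621803792 (array([ 0.1071, -0.0311,  0.1794, -0.0002,  0.0017, -0.1541]), np.float64(5.066378743150063)) [-2.91791895e-01  9.37313055e-02  1.48112083e+00 -4.40857738e-04
  1.56844062e+00  1.28143132e+00]
```

```bash
sed -i 's/_j\[2\]+phi  .*/_j[2]+phi+np.pi\/2  # tool -x pushes/' h.py; python3 - <<'E'
from h import *
p,y=fing(1.65,32); print(p,y,rel([*p[:2],.12],y))
E
```

```text
[ 0.58561855 -0.04070398  0.048     ] 1.7224307330129345 (array([ 1.0710e-01, -3.1100e-02,  1.7940e-01, -1.6000e-03,  1.2000e-03,
       -1.7249e+00]), np.float64(5.066378743150063))
```

Request:
{"name": "steer_hand", "arguments": {
  "ticks": [
    [0, 2.5, -0.75, 0, 0, 0, -2.4],
    [0, 5.35, -1.55, 0, 0, 0, -4.8],
    [0, 5.35, -1.55, 0, 0, 0, -7.2],
    [0, 5.35, -1.55, 0, 0, 0, -9.6],
    [0, 5.35, -1.55, 0, 0, 0, -12],
    [0, 5.35, -1.55, 0, 0, 0, -14.4],
    [0, 5.35, -1.55, 0, 0, 0, -16.8],
    [0, 5.35, -1.55, 0, 0, 0, -19.2],
    [0, 5.35, -1.55, 1.5, 0, 0, -21.6],
    [0, 5.35, -1.55, 3, 0, 0, -24],
    [0, 5.35, -1.55, 4.5, 0, 0, -26.4],
    [0, 5.35, -1.55, 6, 0, 0, -28.8],
    [0, 5.35, -1.55, 7.5, 0, 0, -31.2],
    [0, 5.35, -1.55, 9, 0, 0, -33.6],
    [0, 5.35, -1.55, 9, 0, 0, -34.5],
    [0, 5.35, -1.55, 9, 0, 0, -34.5],
    [0, 5.35, -1.55, 9, 0, 0, -34.5],
    [0, 5.35, -1.55, 9, 0, 0, -34.5]
  ]
}}

```text
clock: 3.62
position: [0.5876, -0.0401, 0.1218]
orientation: [3.139, 0.001, 1.723]
contact_force: [0.5, 0.4, 0.2]
opening: 0.0003
finger_force: 0.0
```

```bash
python3 - <<'E'
from h import *
p,y=fing(1.65,30); print(rel(p,y),robot.read_state()['joint_pos'])
E
```

```text
(array([-0.0022, -0.0023,  0.0738,  0.003 ,  0.0012,  0.0006]), np.float64(1.7703055403324466)) [-1.86133883e-01  3.42546194e-01  1.59171326e+00 -2.01988947e-04
  1.20413945e+00 -3.38304685e-01]
```

Clear to descend beside the knob, then look once before pushing.

Scaled: 0.072 m is 3.6, 0.035 m is 1.75.

Request:
{"name": "steer_hand", "arguments": {
  "ticks": [
    [0, -0.05, -0.1, 1.75, 0, 0, 0],
    [0, -0.1, -0.1, 3.6, 0, 0, 0],
    [0, -0.1, -0.1, 3.6, 0, 0, 0],
    [0, -0.1, -0.1, 3.6, 0, 0, 0]
  ]
}}

```text
clock: 3.95
position: [0.5844, -0.0417, 0.0478]
orientation: [-3.139, -0.001, 1.724]
contact_force: [-0.2, 0.4, 0.5]
opening: 0.0002
finger_force: 0.0
```

```bash
python3 - <<'E'
from h import *
s=robot.snapshot('wrist'); cv2.imwrite('pics/w3.png',s['pixels'])
for phi in np.arange(1.65,-.25,-.15):
    p,y=fing(phi,19); print(round(phi,2),rel(p,y)[0])
E
```

```text
1.65 [-0.0117 -0.0006  0.0015  0.0016  0.0006  0.002 ]
1.5 [-0.0223  0.0015  0.0015  0.0017  0.0005  0.152 ]
1.35 [-0.0332  0.0019  0.0015  0.0017  0.0004  0.302 ]
1.2 [-4.40e-02  7.00e-04  1.50e-03  1.80e-03  2.00e-04  4.52e-01]
1.05 [-5.45e-02 -2.10e-03  1.50e-03  1.80e-03  1.00e-04  6.02e-01]
0.9 [-0.0645 -0.0065  0.0015  0.0018 -0.      0.752 ]
0.75 [-7.37e-02 -1.23e-02  1.50e-03  1.80e-03 -2.00e-04  9.02e-01]
0.6 [-8.190e-02 -1.940e-02  1.500e-03  1.800e-03 -3.000e-04  1.052e+00]
0.45 [-8.900e-02 -2.760e-02  1.500e-03  1.800e-03 -4.000e-04  1.202e+00]
0.3 [-9.470e-02 -3.680e-02  1.500e-03  1.800e-03 -6.000e-04  1.352e+00]
0.15 [-9.900e-02 -4.680e-02  1.500e-03  1.800e-03 -7.000e-04  1.502e+00]
0.0 [-1.018e-01 -5.730e-02  1.400e-03  1.800e-03 -9.000e-04  1.652e+00]
-0.15 [-1.030e-01 -6.810e-02  1.400e-03  1.700e-03 -1.000e-03  1.802e+00]
```

View pics/w3.png

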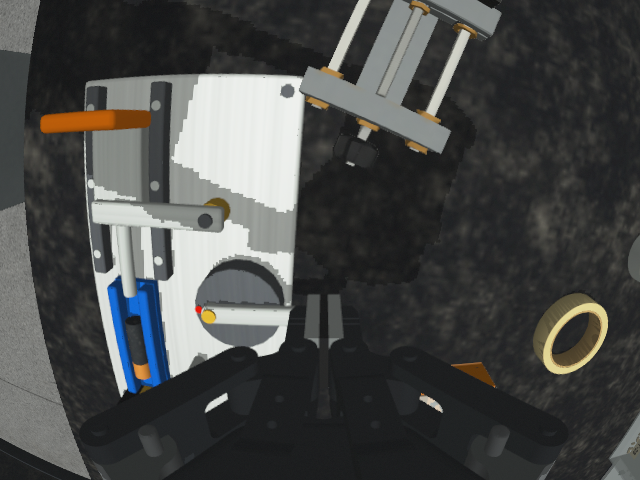

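The fingers, with tips near (322,295), stand behind the lever end at about (290,315). Nothing is in the way of the arc.

Request:
{"name": "steer_hand", "arguments": {
  "ticks": [
    [0, -0.6, -0.05, 0, 0, 0, 0],
    [0, -1.1, 0.075, 0, 0, 0, 2.4],
    [0, -1.4, 0.1, 0, 0, 0, 4.6],
    [0, -1.8, 0.1, 0, 0, 0, 6.8],
    [0, -2.2, 0.05, 0, 0, 0, 9],
    [0, -2.6, -0.05, 0, 0, 0, 11.2],
    [0, -2.95, -0.2, 0, 0, 0, 13.4],
    [0, -3.3, -0.375, 0, 0, 0, 15.6],
    [0, -3.7, -0.6, 0, 0, 0, 18],
    [0, -3.7, -0.6, 0, 0, 0, 18],
    [0, -3.7, -0.6, 0, 0, 0, 18]
  ]
}}

```text
clock: 4.92
position: [0.5864, -0.1179, 0.0501]
orientation: [3.138, -0.002, 0.827]
contact_force: [0.5, -0.1, -0.7]
opening: -0.0002
finger_force: 0.0
```

```bash
python3 - <<'E'
from h import *
for phi in np.arange(.75,-.25,-.1):
    p,y=fing(phi,19); print(round(phi,2),rel(p,y)[0])
s=robot.snapshot('top'); im=s['pixels']; hsv=cv2.cvtColor(im,cv2.COLOR_BGR2HSV)
m=((hsv[...,0]<6)|(hsv[...,0]>174))&(hsv[...,1]>130); m[:190]=0;m[270:]=0;m[:,300:]&=True; m[:,:300]=0;m[:,410:]=0; v,u=np.nonzero(m); print(len(u),u.mean() if len(u) else 0,v.mean() if len(u) else 0)
E
```

```text
0.75 [ 0.0003 -0.0016  0.0021  0.0037 -0.0017  0.0042]
0.65 [-6.700e-03 -1.000e-04  2.100e-03  3.700e-03 -1.800e-03  1.042e-01]
0.55 [-0.014   0.0007  0.0021  0.0036 -0.002   0.2042]
0.45 [-0.0212  0.0008  0.0021  0.0035 -0.0022  0.3042]
0.35 [-2.840e-02  2.000e-04  2.000e-03  3.400e-03 -2.400e-03  4.042e-01]
0.25 [-0.0355 -0.0012  0.002   0.0032 -0.0026  0.5042]
0.15 [-0.0425 -0.0033  0.002   0.0031 -0.0027  0.6042]
0.05 [-0.0492 -0.006   0.002   0.003  -0.0029  0.7042]
-0.05 [-0.0556 -0.0094  0.002   0.0029 -0.0031  0.8042]
-0.15 [-0.0616 -0.0135  0.0019  0.0027 -0.0032  0.9042]
10 355.0 201.5
```

Zero force and some red still near the old knob place, so I'll look.

```bash
python3 - <<'E'
from h import *
s=robot.snapshot('wrist'); t=robot.snapshot('top'); c=robot.snapshot('scene')
a=cv2.resize(t['pixels'][180:290,290:420],None,fx=3,fy=3); b=cv2.resize(c['pixels'][220:320,280:420],None,fx=3,fy=3)
o=np.zeros((600,800,3),'uint8'); o[:330,:390]=a; o[:300,380:800]=b; w=cv2.resize(s['pixels'][100:480],(440,261)); o[335:596,:440]=w; cv2.imwrite('pics/m4.png',o)
E
```

```text
(no output)
```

View pics/m4.png

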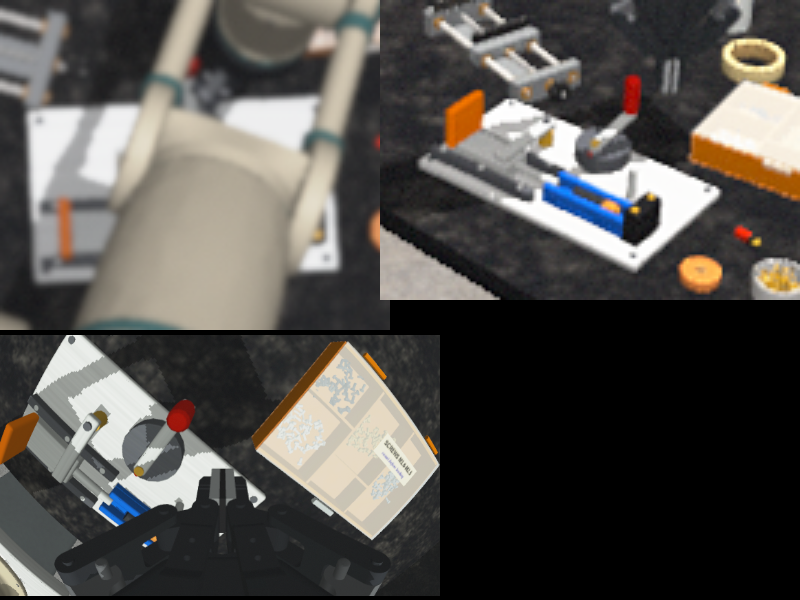

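The picture shows the lever still at its old angle, with the knob at wrist inset (180,415) and the fingers past it at (222,480). The fingers missed the knob, so I'll check positions from depth.

```bash
cat >> h.py <<'E'
def fcloud(s):
    f=240/np.tan(np.radians(s['vfov'])/2); v,u=np.mgrid[:480,:640]; dx,dy=u-s['cx'],v-s['cy']; r=np.hypot(dx,dy)+1e-9; t=r/f; z=s['z_map']
    k=z*np.tan(t)/r; return np.dstack([dx*k,-dy*k,-z])@rot(s['attitude']).T+np.array(s['xyz'])
E
python3 - <<'E'
from h import *
st=robot.read_state(); print(st['position'],st['orientation'],st['joint_pos'])
for n in('wrist','scene'):
    s=robot.snapshot(n); P=fcloud(s) if n=='wrist' else cloud(s); H,S,V=cv2.split(cv2.cvtColor(s['pixels'],cv2.COLOR_BGR2HSV))
    m=((H<5)|(H>175))&(S>150)&(P[...,2]>.035)&(P[...,2]<.09)&(P[...,0]>.5)&(P[...,0]<.65); q=P[m]; print(n,m.sum(),q.min(0).round(3),np.median(q,0).round(4),q.max(0).round(3))
    C=P-np.array(st['position']); m=(np.linalg.norm(C,axis=2)<.05)&(P[...,2]>.03); q=P[m]; print('near tcp',m.sum(),q.min(0).round(3) if len(q) else '',np.median(q,0).round(3),q.max(0).round(3))
s=np.load('pics/w2.npy',allow_pickle=True).item();P=fcloud(s); print('w2 knob',P[92:99,320:326].reshape(-1,3).mean(0), 'plate',P[125,380],'xyz',s['xyz'])
E
```

```text
[ 0.58545274 -0.11644463  0.04861695] [ 3.14060328e+00 -5.60592427e-04  8.26740810e-01] [-3.12926364e-01  4.19782554e-01  1.66969892e+00  1.10425961e-04
  1.05097808e+00  4.31074634e-01]
wrist 1384 [ 0.584 -0.08   0.038] [ 0.5943 -0.0713  0.0755] [ 0.599 -0.064  0.079]
near tcp 2356 [ 0.54  -0.157  0.03 ] [ 0.598 -0.11   0.037] [ 0.63  -0.068  0.097]
scene 72 [ 0.504 -0.081  0.036] [ 0.5847 -0.074   0.0543] [0.611 1.053 0.08 ]
near tcp 133 [ 0.546 -0.157  0.03 ] [ 0.585 -0.08   0.045] [ 0.629 -0.067  0.097]
w2 knob [ 0.59067352 -0.07178213  0.07718944] plate [ 0.55896696 -0.14362579  0.00729019] xyz [ 0.55905022 -0.07283133  0.47805097]
```

```bash
python3 - <<'E'
from h import *
s=robot.snapshot('scene'); f=240/np.tan(np.radians(s['vfov'])/2)
def pr(p):
    c=rot(s['attitude']).T@(np.array(p)-s['xyz']); return (s['cx']-f*c[0]/c[2]).round(1),(s['cy']+f*c[1]/c[2]).round(1),-c[2].round(3)
t=robot.read_state()['position']
print('tcp',pr(t),'tcp+5cm',pr(t+[0,0,.05]),'knob top',pr([.591,-.072,.078]),'knob foot',pr([.591,-.072,.038]))
im=s['pixels']; cv2.imwrite('pics/s5.png',cv2.resize(im[215:275,340:420],None,fx=9,fy=9,interpolation=cv2.INTER_NEAREST))
for v in range(226,258,2): print(v,[(u,s['z_map'][v,u].round(3)) for u in(372,374,376,378,380)])
E
```

```text
tcp (np.float64(374.8), np.float64(259.4), np.float64(1.514)) tcp+5cm (np.float64(376.0), np.float64(245.1), np.float64(1.488)) knob top (np.float64(364.8), np.float64(244.6), np.float64(1.528)) knob foot (np.float64(364.0), np.float64(255.8), np.float64(1.549))
226 [(372, np.float32(1.445)), (374, np.float32(1.434)), (376, np.float32(1.428)), (378, np.float32(1.441)), (380, np.float32(1.441))]
228 [(372, np.float32(1.447)), (374, np.float32(1.437)), (376, np.float32(1.44)), (378, np.float32(1.444)), (380, np.float32(1.443))]
230 [(372, np.float32(1.457)), (374, np.float32(1.44)), (376, np.float32(1.439)), (378, np.float32(1.473)), (380, np.float32(1.445))]
232 [(372, np.float32(1.453)), (374, np.float32(1.442)), (376, np.float32(1.443)), (378, np.float32(1.471)), (380, np.float32(1.443))]
234 [(372, np.float32(1.463)), (374, np.float32(1.452)), (376, np.float32(1.453)), (378, np.float32(1.475)), (380, np.float32(1.458))]
236 [(372, np.float32(1.46)), (374, np.float32(1.461)), (376, np.float32(1.46)), (378, np.float32(1.464)), (380, np.float32(1.455))]
238 [(372, np.float32(1.466)), 
[... 611 characters left out ...]
), (380, np.float32(1.481))]
248 [(372, np.float32(1.487)), (374, np.float32(1.482)), (376, np.float32(1.474)), (378, np.float32(1.484)), (380, np.float32(1.489))]
250 [(372, np.float32(1.651)), (374, np.float32(1.483)), (376, np.float32(1.484)), (378, np.float32(1.486)), (380, np.float32(1.646))]
252 [(372, np.float32(1.643)), (374, np.float32(1.636)), (376, np.float32(1.637)), (378, np.float32(1.643)), (380, np.float32(1.638))]
254 [(372, np.float32(1.63)), (374, np.float32(1.635)), (376, np.float32(1.63)), (378, np.float32(1.631)), (380, np.float32(1.63))]
256 [(372, np.float32(1.622)), (374, np.float32(1.621)), (376, np.float32(1.616)), (378, np.float32(1.622)), (380, np.float32(1.622))]
```

View pics/s5.png

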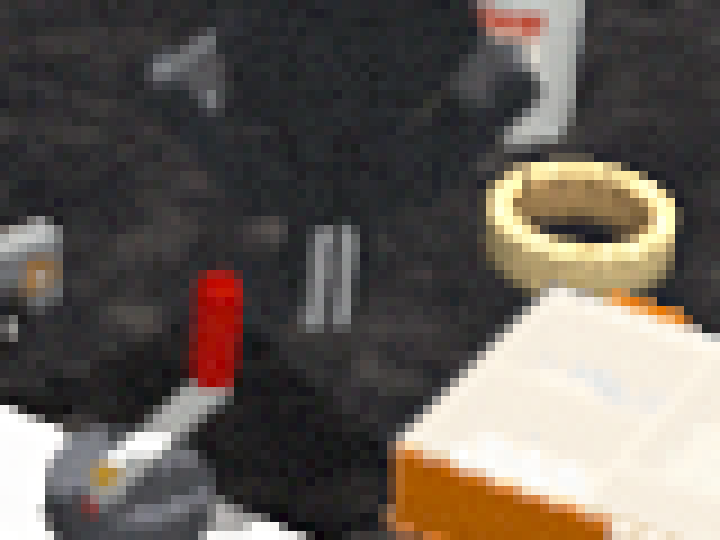

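The scene view shows the real fingertips at pixel (376.5,251). The reported TCP would project to (375,259), so the tips stand about 3 cm higher than reported and passed over the knob, which projects where it should. I'll measure the tip's real offset.

```bash
python3 - <<'E'
from h import *
st=robot.read_state(); t=st['position']; R=rot(st['orientation'])
s=robot.snapshot('scene'); f=240/np.tan(np.radians(s['vfov'])/2); P=cloud(s)
q=P[247:251,374:380].reshape(-1,3); q=q[np.abs(q[:,1]-t[1])<.05]; print('scene tip pts',q.min(0).round(3),np.median(q,0).round(3), 'in tool',((np.median(q,0)-t)@R).round(4))
zt=1.485; p=rot(s['attitude'])@np.array([(376.5-s['cx'])/f*zt,-(251.7-s['cy'])/f*zt,-zt])+s['xyz']; print('tip edge',p.round(4),((p-t)@R).round(4))
w=robot.snapshot('wrist'); P=fcloud(w); T=(P-t)@R; print('cam in tool',((w['xyz']-t)@R).round(3))
for v in range(286,350,6): print(v,[T[v,u].round(3).tolist() for u in(314,332)])
E
```

```text
scene tip pts [ 0.573 -0.128  0.085] [ 0.578 -0.123  0.093] in tool [-0.0092 -0.0006 -0.0448]
tip edge [ 0.5766 -0.1259  0.0835] [-0.0128  0.0002 -0.0354]
cam in tool [ 0.079  0.001 -0.179]
286 [[-0.022, -0.005, 0.039], [-0.024, 0.007, 0.043]]
292 [[-0.027, -0.005, 0.04], [-0.026, 0.007, 0.039]]
298 [[0.011, -0.003, -0.044], [0.011, 0.004, -0.044]]
304 [[0.011, -0.003, -0.049], [0.011, 0.004, -0.049]]
310 [[0.011, -0.003, -0.055], [0.011, 0.004, -0.054]]
316 [[0.011, -0.002, -0.059], [0.011, 0.004, -0.059]]
322 [[0.011, -0.002, -0.063], [0.012, 0.004, -0.064]]
328 [[0.012, -0.002, -0.069], [0.011, 0.004, -0.067]]
334 [[0.011, -0.002, -0.072], [0.011, 0.004, -0.072]]
340 [[0.01, -0.002, -0.074], [0.01, 0.004, -0.073]]
346 [[0.012, -0.002, -0.081], [0.012, 0.004, -0.081]]
```

Both cameras agree: the fingertips really end about 38 mm above the reported TCP. I'll go back behind the knob at height, then descend to reported z ≈ 0.017 and check again.

```bash
python3 - <<'E'
from h import *
p,y=fing(1.65,33); p[2]=.075; print(rel(p,y))
E
```

```text
(array([ 5.670e-02, -5.160e-02, -2.710e-02, -2.000e-04,  1.000e-04,
       -8.966e-01]), np.float64(1.9499334445412424))
```

Scaled: 0.0567 m is 2.835, -0.0516 m is -2.58, -0.8966 rad is -17.932.

Request:
{"name": "steer_hand", "arguments": {
  "ticks": [
    [0, 0, 0, -1.5, 0, 0, 0],
    [0, 1, -0.9, -1.5, 0, 0, -2.4],
    [0, 2, -1.8, -1.5, 0, 0, -4.8],
    [0, 2.835, -2.58, -1.5, 0, 0, -7.2],
    [0, 2.835, -2.58, -1.5, 0, 0, -9.6],
    [0, 2.835, -2.58, -1.5, 0, 0, -12],
    [0, 2.835, -2.58, -1.5, 0, 0, -14.4],
    [0, 2.835, -2.58, -1.5, 0, 0, -16.8],
    [0, 2.835, -2.58, -1.5, 0, 0, -17.932],
    [0, 2.835, -2.58, 0, 0, 0, -17.932],
    [0, 2.835, -2.58, 1.25, 0, 0, -17.932],
    [0, 2.835, -2.58, 1.25, 0, 0, -17.932],
    [0, 2.835, -2.58, 1.25, 0, 0, -17.932]
  ]
}}

```text
clock: 6.45
position: [0.5842, -0.0396, 0.0219]
orientation: [-3.138, -0.001, 1.722]
contact_force: [0.7, 0.6, 0.6]
opening: 0.0
finger_force: 0.0
```

```bash
python3 - <<'E'
from h import *
st=robot.read_state(); t=st['position']; R=rot(st['orientation']); w=robot.snapshot('wrist'); P=fcloud(w); 
for v in range(286,304,3): print(v,[P[v,u].round(3).tolist() for u in(314,332)])
p,y=fing(1.65,33); p[2]=.017; print(rel(p,y),st['position'])
E
```

```text
286 [[0.582, -0.055, -0.001], [0.592, -0.054, -0.001]]
289 [[0.582, -0.058, -0.001], [0.593, -0.056, -0.002]]
292 [[0.582, -0.059, -0.0], [0.593, -0.058, -0.001]]
295 [[0.58, -0.03, 0.063], [0.587, -0.029, 0.064]]
298 [[0.58, -0.03, 0.067], [0.587, -0.029, 0.067]]
301 [[0.58, -0.03, 0.069], [0.587, -0.029, 0.069]]
(array([ 0.0003, -0.0003,  0.0063, -0.0001,  0.    , -0.0005]), np.float64(0.15092157375236548)) [ 0.58423139 -0.03963007  0.02190287]
```

The rows are not in the units I measure in: shifts go in units of 20 mm and turns go in units of 0.05 rad. I convert before sending: -0.036 m is -1.8, -0.031 m is -1.55, 0.3 rad is 6.

Request:
{"name": "steer_hand", "arguments": {
  "ticks": [
    [0, 0, 0, 0.3, 0, 0, 0],
    [0, 0, 0, 0.3, 0, 0, 0],
    [0, -0.4, 0, 0.3, 0, 0, 0],
    [0, -0.7, 0, 0.3, 0, 0, 0],
    [0, -1, 0.05, 0.3, 0, 0, 1.4],
    [0, -1.25, 0.075, 0.3, 0, 0, 3],
    [0, -1.55, 0.1, 0.3, 0, 0, 4.4],
    [0, -1.8, 0.1, 0.3, 0, 0, 6],
    [0, -1.8, 0.1, 0.3, 0, 0, 6]
  ]
}}

```text
clock: 7.25
position: [0.5936, -0.0754, 0.0177]
orientation: [3.14, -0.002, 1.418]
contact_force: [-0.3, 3.4, 2.3]
opening: 0.0001
finger_force: 1.5
```

```bash
python3 - <<'E'
from h import *
s=robot.snapshot('wrist'); P=fcloud(s); H,S,V=cv2.split(cv2.cvtColor(s['pixels'],cv2.COLOR_BGR2HSV))
m=((H<5)|(H>175))&(S>150)&(P[...,2]>.035)&(P[...,2]<.09)&(P[...,0]>.48)&(P[...,0]<.65); print('red',m.sum(),P[m].mean(0) if m.any() else '')
c=robot.snapshot('scene'); P=cloud(c);H,S,V=cv2.split(cv2.cvtColor(c['pixels'],cv2.COLOR_BGR2HSV))
m=((H<5)|(H>175))&(S>150); m[:,:340]=0; m[:,395:]=0; m[:235]=0; m[290:]=0; v,u=np.nonzero(m); print('scene red px',len(u),u.mean(),v.mean(),np.median(P[m],0))
for phi in np.arange(1.35,-.25,-.15):
    p,y=fing(phi,19); p[2]=.017; print(round(phi,2),rel(p,y)[0])
E
```

```text
red 12 [ 0.5904105  -0.09957372  0.0772959 ]
scene red px 68 368.86764705882354 254.6764705882353 [ 0.58317167 -0.09658486  0.0566872 ]
1.35 [ 0.0009 -0.0004  0.0007  0.0014 -0.0005  0.0003]
1.2 [-0.0098  0.0017  0.0007  0.0014 -0.0006  0.1503]
1.05 [-0.0206  0.0021  0.0007  0.0013 -0.0007  0.3003]
0.9 [-0.0314  0.0009  0.0006  0.0013 -0.0008  0.4503]
0.75 [-4.190e-02 -1.900e-03  6.000e-04  1.200e-03 -9.000e-04  6.003e-01]
0.6 [-5.190e-02 -6.200e-03  6.000e-04  1.200e-03 -1.000e-03  7.503e-01]
0.45 [-6.110e-02 -1.200e-02  6.000e-04  1.100e-03 -1.100e-03  9.003e-01]
0.3 [-6.9300e-02 -1.9100e-02  6.0000e-04  1.0000e-03 -1.2000e-03  1.0503e+00]
0.15 [-7.6400e-02 -2.7300e-02  6.0000e-04  1.0000e-03 -1.3000e-03  1.2003e+00]
0.0 [-8.2200e-02 -3.6500e-02  6.0000e-04  9.0000e-04 -1.4000e-03  1.3503e+00]
-0.15 [-8.6600e-02 -4.6500e-02  6.0000e-04  8.0000e-04 -1.5000e-03  1.5003e+00]
```

The knob is moving now, with about 3.4 N contact. I'll continue along the arc, stopping just short of the pin.

Request:
{"name": "steer_hand", "arguments": {
  "ticks": [
    [0, -0.25, 0.05, 0, 0, 0, 1.5],
    [0, -0.5, 0.075, 0, 0, 0, 3],
    [0, -0.775, 0.1, 0, 0, 0, 4.5],
    [0, -1.05, 0.1, 0, 0, 0, 6],
    [0, -1.325, 0.075, 0, 0, 0, 7.5],
    [0, -1.575, 0.05, 0, 0, 0, 9],
    [0, -1.85, -0.025, 0, 0, 0, 10.5],
    [0, -2.1, -0.1, 0, 0, 0, 12],
    [0, -2.35, -0.2, 0, 0, 0, 13.5],
    [0, -2.6, -0.3, 0, 0, 0, 15],
    [0, -2.825, -0.45, 0, 0, 0, 16.5],
    [0, -3.05, -0.6, 0, 0, 0, 18],
    [0, -3.275, -0.775, 0, 0, 0, 19.5],
    [0, -3.475, -0.95, 0, 0, 0, 21],
    [0, -3.65, -1.15, 0, 0, 0, 22.5],
    [0, -3.825, -1.375, 0, 0, 0, 24],
    [0, -3.975, -1.6, 0, 0, 0, 25.5],
    [0, -4.1, -1.825, 0, 0, 0, 27],
    [0, -4.1, -1.825, 0, 0, 0, 27]
  ]
}}

```text
clock: 8.93
position: [0.546, -0.1514, 0.0177]
orientation: [3.141, -0.004, 0.071]
contact_force: [2.4, 1.9, 0.4]
opening: 0.0002
finger_force: 1.4
```

```bash
python3 - <<'E'
from h import *
for phi in (0,-.05,-.1,-.15,-.2):
    p,y=fing(phi,19); p[2]=.017; print(round(phi,2),rel(p,y)[0])
E
```

```text
0 [-0.0007 -0.0001  0.0007  0.0011 -0.0037 -0.0015]
-0.05 [-0.0043  0.0008  0.0007  0.001  -0.0037  0.0485]
-0.1 [-0.0078  0.0014  0.0007  0.0009 -0.0037  0.0985]
-0.15 [-0.0114  0.002   0.0006  0.0008 -0.0038  0.1485]
-0.2 [-0.015   0.0023  0.0006  0.0007 -0.0038  0.1985]
```

Scaled: -0.011 m is -0.55, -0.0095 m is -0.475, 0.14 rad is 2.8.

Request:
{"name": "steer_hand", "arguments": {
  "ticks": [
    [0, -0.2, 0.05, 0, 0, 0, 1],
    [0, -0.4, 0.075, 0, 0, 0, 2],
    [0, -0.475, 0.075, 0, 0, 0, 2.4],
    [0, -0.55, 0.1, 0, 0, 0, 2.8],
    [0, -0.55, 0.1, 0, 0, 0, 2.8]
  ]
}}

```text
clock: 9.35
position: [0.5356, -0.1543, 0.0177]
orientation: [3.141, -0.004, -0.067]
contact_force: [4.8, 1.9, 0.7]
opening: 0.0001
finger_force: 2.2
```

Request:
{"name": "steer_hand", "arguments": {
  "ticks": [
    [0, -0.05, 0, 0, 0, 0, 0],
    [0, -0.1, 0, 0, 0, 0, 0],
    [0, -0.15, 0, 0, 0, 0, 0],
    [0, -0.15, 0, 0, 0, 0, 0]
  ]
}}

```text
clock: 9.68
position: [0.5339, -0.1544, 0.0178]
orientation: [3.14, -0.006, -0.066]
contact_force: [7.2, 1.8, -0.5]
opening: -0.0001
finger_force: 3.3
```

Scaled: -0.003 m is -0.15, -0.002 m is -0.1.

Request:
{"name": "steer_hand", "arguments": {
  "ticks": [
    [0, -0.1, 0, 0, 0, 0, 0],
    [0, -0.15, 0, 0, 0, 0, 0],
    [0, -0.15, 0, 0, 0, 0, 0]
  ]
}}

```text
clock: 9.93
position: [0.5339, -0.1545, 0.018]
orientation: [3.14, -0.012, -0.067]
contact_force: [12.3, 3.3, -4.1]
opening: -0.0001
finger_force: 5.9
```

```bash
python3 - <<'E'
from h import *
s=robot.snapshot('wrist'); P=fcloud(s); st=robot.read_state(); c,n=np.cos(_j[2]) if 0 else 0,0
j=np.load('jig.npy'); R=np.array([[np.cos(j[2]),-np.sin(j[2])],[np.sin(j[2]),np.cos(j[2])]])
J=lambda p:((np.array(p)[...,:2]-j[:2])@R*1000).round(1)
print('tcp jig',J(st['position']))
H,S,V=cv2.split(cv2.cvtColor(s['pixels'],cv2.COLOR_BGR2HSV))
m=((H<5)|(H>175))&(S>150)&(P[...,2]>.07)&(P[...,2]<.09)&(P[...,0]>.45)&(P[...,0]<.65); print('red',m.sum(),J(P[m].mean(0)) if m.any() else '')
cv2.imwrite('pics/w6.png',s['pixels'])
E
```

```text
tcp jig [84.8 69.4]
red 2 [80.8 46.2]
```

View pics/w6.png

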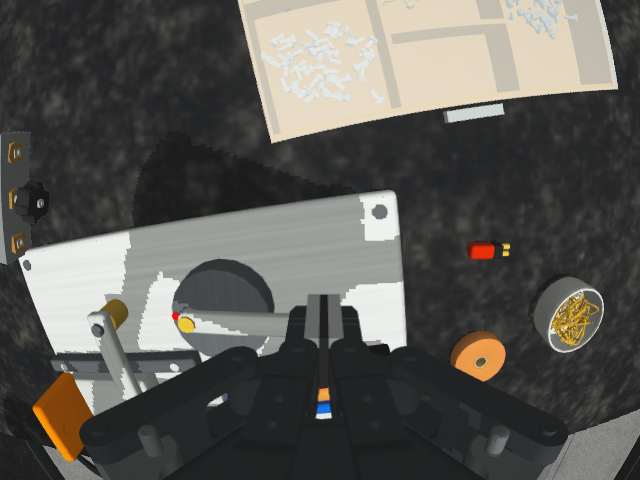

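The lever is at the pin: force rises to 12 N with no motion, the knob is near jig (81,50), and the red dot at (175,316) faces the roller. I'll back off, lift, and go behind the orange plate.

Scaled: -0.1 m is -5, -0.08 m is -4.

Request:
{"name": "steer_hand", "arguments": {
  "ticks": [
    [0, 1, 0, 0, 0, 0, 0],
    [0, 1.75, 0, 0, 0, 0, 0],
    [0, 1.75, 0, -2, 0, 0, 0],
    [0, 1.75, 0, -4, 0, 0, 0],
    [0, 1.75, 0, -5, 0, 0, 0],
    [0, 1.75, 0, -5, 0, 0, 0],
    [0, 1.75, 0, -5, 0, 0, 0]
  ]
}}

```text
clock: 10.57
position: [0.5624, -0.1564, 0.118]
orientation: [3.14, -0.0, -0.066]
contact_force: [0.5, -0.2, -0.8]
opening: 0.0002
finger_force: 0.0Traceback (most recent call last):
```

```bash
python3 - <<'E'
from h import *
print(robot.read_state()['position'],rel(jw(-132,0,.10),_j[2]+np.pi))
E
```

```text
  File "<stdin>", line 2, in <module>
NameError: name '_j' is not defined
```

```bash
python3 - <<'E'
from h import *
import h
print(rel(jw(-132,0,.10),h._j[2]+np.pi))
E
```

```text
(array([-1.2730e-01, -2.0520e-01,  1.7500e-02,  1.7000e-03,  1.4000e-03,
       -1.7096e+00]), np.float64(5.805883310866727))
```

Scaled: -0.205 m is -10.25, -0.195 m is -9.75, -1.71 rad is -34.2.

Request:
{"name": "steer_hand", "arguments": {
  "ticks": [
    [0, -1, -1.65, 0, 0, 0, -2.4],
    [0, -2, -3.25, 0, 0, 0, -4.8],
    [0, -3, -4.85, 0, 0, 0, -7.2],
    [0, -4, -6.5, 0, 0, 0, -9.6],
    [0, -5, -8.1, 0, 0, 0, -12],
    [0, -6, -9.75, 0, 0, 0, -14.4],
    [0, -6.35, -10.25, 0, 0, 0, -16.8],
    [0, -6.35, -10.25, 0, 0, 0, -19.2],
    [0, -6.35, -10.25, 0, 0, 0, -21.6],
    [0, -6.35, -10.25, 0, 0, 0, -24],
    [0, -6.35, -10.25, 0, 0, 0, -26.4],
    [0, -6.35, -10.25, 0, 0, 0, -28.8],
    [0, -6.35, -10.25, 0, 0, 0, -31.2],
    [0, -6.35, -10.25, 0, 0, 0, -33.6],
    [0, -6.35, -10.25, 0, 0, 0, -34.2],
    [0, -6.35, -10.25, 0, 0, 0, -34.2],
    [0, -6.35, -10.25, 0, 0, 0, -34.2]
  ]
}}

```text
clock: 11.98
position: [0.4483, 0.0571, 0.1155]
orientation: [-3.138, 0.0, 1.641]
contact_force: [0.2, -0.1, 0.6]
opening: 0.0001
finger_force: 0.0
```

```bash
python3 - <<'E'
from h import *
import h
s=robot.read_state(); print(s['joint_pos'],rel(jw(-132,0,.014),h._j[2]+np.pi))
w=robot.snapshot('wrist'); P=fcloud(w); H,S,V=cv2.split(cv2.cvtColor(w['pixels'],cv2.COLOR_BGR2HSV))
m=(H>7)&(H<20)&(S>170)&(V>100)&(P[...,2]>.025)&(P[...,2]<.08)&(abs(P[...,0]-.45)<.06)&(abs(P[...,1]-.02)<.06); j=h._j
R=np.array([[np.cos(j[2]),-np.sin(j[2])],[np.sin(j[2]),np.cos(j[2])]]); q=(P[m][:,:2]-j[:2])@R*1000; print('orange jig',m.sum(), np.percentile(q,[2,50,98],axis=0) if m.any() else '')
E
```

```text
[-2.66498086e-02  1.56104762e-01  1.87540088e+00 -9.27262644e-04
  1.11409984e+00 -9.69148238e-02] (array([-0.0004,  0.001 ,  0.1015, -0.0041,  0.0004, -0.0018]), np.float64(2.434837126794482))
orange jig 1924 [[-108.06015602  -23.16153001]
 [-107.28506507    0.2482646 ]
 [ -99.4201716    23.25874898]]
```

Scaled: 0.1 m is 5, 0.07 m is 3.5.

Request:
{"name": "steer_hand", "arguments": {
  "ticks": [
    [0, 0, 0.05, 1.75, 0, 0, 0],
    [0, 0, 0.05, 3.5, 0, 0, 0],
    [0, 0, 0.05, 5, 0, 0, 0],
    [0, 0, 0.05, 5, 0, 0, 0],
    [0, 0, 0.05, 5, 0, 0, 0]
  ]
}}

```text
clock: 12.45
position: [0.4492, 0.0575, 0.0158]
orientation: [-3.137, -0.0, 1.641]
contact_force: [1.2, 1.0, 0.3]
opening: -0.0002
finger_force: 0.0
```

Request:
{"name": "steer_hand", "arguments": {
  "ticks": [
    [0, -0.3, 0, 0, 0, 0, 0],
    [0, -0.6, 0, 0, 0, 0, 0],
    [0, -0.8, 0, 0, 0, 0, 0],
    [0, -1, 0, 0, 0, 0, 0],
    [0, -1.15, 0, 0, 0, 0, 0],
    [0, -1.15, 0, 0, 0, 0, 0]
  ]
}}

```text
clock: 12.95
position: [0.4535, 0.0338, 0.0178]
orientation: [3.14, 0.001, 1.641]
contact_force: [0.1, -0.1, 0.2]
opening: -0.0001
finger_force: 0.0
```

```bash
python3 - <<'E'
from h import *
import h
s=robot.read_state();j=h._j;R=np.array([[np.cos(j[2]),-np.sin(j[2])],[np.sin(j[2]),np.cos(j[2])]]);print('tcp jig',(s['position'][:2]-j[:2])@R*1000)
E
```

```text
tcp jig [-108.80235739    2.85274491]
```

```bash
cat > o.py <<'E'
from h import *
import h
j=h._j;R=np.array([[np.cos(j[2]),-np.sin(j[2])],[np.sin(j[2]),np.cos(j[2])]]);s=robot.read_state();print('tcp jig',(s['position'][:2]-j[:2])@R*1000,s['contact_force'].round(1))
for n in('wrist','scene'):
    w=robot.snapshot(n); P=fcloud(w) if n=='wrist' else cloud(w); H,S,V=cv2.split(cv2.cvtColor(w['pixels'],cv2.COLOR_BGR2HSV))
    q=np.dstack([(P[...,:2]-j[:2])@R*1000,P[...,2]*1000])
    m=(H>7)&(H<20)&(S>170)&(V>100)&(abs(q[...,0]+85)<60)&(abs(q[...,1])<35)&(q[...,2]>28)&(q[...,2]<80); print(n,'orange',m.sum(),np.percentile(q[m],[2,50,98],axis=0).round(1).tolist() if m.any() else '')
    if n=='wrist': print('tip',[q[v,314].round(1).tolist() for v in(298,304,310)])
E
python3 o.py
```

```text
tcp jig [-108.80235739    2.85274491] [ 0.1 -0.1  0.2]
wrist orange 1232 [[-97.6, -23.8, 31.0], [-96.9, -17.6, 51.3], [-95.6, 23.9, 69.2]]
tip [[-119.0, -0.3, 62.0], [-119.2, -0.2, 67.6], [-119.0, -0.1, 72.2]]
scene orange 147 [[-96.5, -28.6, 31.3], [-89.0, -6.6, 53.8], [-85.2, 17.3, 71.7]]
```

The plate's rear face is now at jig x -97, so it is moving with the fingers. About 27 mm is left to home.

Scaled: -0.022 m is -1.1, -0.019 m is -0.95.

Request:
{"name": "steer_hand", "arguments": {
  "ticks": [
    [0, -0.2, 0, 0, 0, 0, 0],
    [0, -0.4, 0, 0, 0, 0, 0],
    [0, -0.6, 0, 0, 0, 0, 0],
    [0, -0.8, 0, 0, 0, 0, 0],
    [0, -0.95, 0, 0, 0, 0, 0],
    [0, -1.1, 0, 0, 0, 0, 0],
    [0, -1.1, 0, 0, 0, 0, 0]
  ]
}}

```text
clock: 13.63
position: [0.454, 0.0119, 0.0168]
orientation: [-3.141, 0.001, 1.641]
contact_force: [-0.7, 0.6, -0.0]
opening: -0.0004
finger_force: 0.3
```

Request:
{"name": "steer_hand", "arguments": {
  "ticks": [
    [0, -0.05, 0, 0, 0, 0, 0],
    [0, -0.1, 0, 0, 0, 0, 0],
    [0, -0.15, 0, 0, 0, 0, 0],
    [0, -0.15, 0, 0, 0, 0, 0]
  ]
}}

```text
clock: 13.97
position: [0.4542, 0.0096, 0.0168]
orientation: [-3.141, 0.0, 1.642]
contact_force: [-1.3, 1.8, 0.5]
opening: -0.0001
finger_force: 1.0
```

```bash
python3 o.py
```

```text
tcp jig [-84.60996916   1.83315425] [-1.3  1.8  0.5]
wrist orange 1192 [[-73.5, -23.8, 31.1], [-72.7, -17.7, 50.8], [-71.5, 23.9, 68.3]]
tip [[-94.7, -1.2, 60.8], [-95.5, -1.1, 67.6], [-95.0, -1.0, 71.6]]
scene orange 147 [[-73.0, -28.8, 30.9], [-64.7, -8.8, 53.0], [-61.0, 15.9, 71.9]]
```

About 3 mm short. I'll creep until the force rises.

Scaled: -0.002 m is -0.1, -0.001 m is -0.05.

Request:
{"name": "steer_hand", "arguments": {
  "ticks": [
    [0, -0.05, 0, 0, 0, 0, 0],
    [0, -0.1, 0, 0, 0, 0, 0],
    [0, -0.1, 0, 0, 0, 0, 0]
  ]
}}

```text
clock: 14.32
position: [0.4543, 0.0076, 0.0168]
orientation: [-3.141, 0.0, 1.642]
contact_force: [-1.3, 2.3, -0.8]
opening: -0.0001
finger_force: 1.1
```

Request:
{"name": "steer_hand", "arguments": {
  "ticks": [
    [0, -0.05, 0, 0, 0, 0, 0],
    [0, -0.1, 0, 0, 0, 0, 0],
    [0, -0.1, 0, 0, 0, 0, 0]
  ]
}}

```text
clock: 14.57
position: [0.4544, 0.0073, 0.0169]
orientation: [-3.141, -0.003, 1.64]
contact_force: [-0.5, 7.5, 0.1]
opening: -0.0001
finger_force: 4.1
```

Request:
{"name": "steer_hand", "arguments": {
  "ticks": [
    [0, -0.05, 0, 0, 0, 0, 0],
    [0, -0.1, 0, 0, 0, 0, 0],
    [0, -0.1, 0, 0, 0, 0, 0]
  ]
}}

```text
clock: 14.82
position: [0.4544, 0.0073, 0.0169]
orientation: [-3.141, -0.007, 1.638]
contact_force: [-0.3, 15.6, 2.0]
opening: 0.0004
finger_force: 7.4
```

```bash
python3 o.py
```

```text
tcp jig [-82.3410315    1.81339836] [-0.3 15.6  2. ]
wrist orange 1189 [[-71.0, -23.8, 30.7], [-70.2, -17.7, 51.0], [-69.0, 23.8, 68.5]]
tip [[-92.6, -1.2, 62.0], [-92.6, -1.0, 67.4], [-92.2, -0.9, 71.5]]
scene orange 148 [[-69.8, -28.9, 31.6], [-62.6, -9.2, 52.8], [-58.9, 18.2, 71.8]]
```

Hard stop with the plate at -70, which is slide ≈ 45 mm, so the cell is seated. I'll retreat, lift and check.

Scaled: -0.2 m is -10, -0.16 m is -8.

Request:
{"name": "steer_hand", "arguments": {
  "ticks": [
    [0, 0.5, 0, 0, 0, 0, 0],
    [0, 1.5, 0, 0, 0, 0, 0],
    [0, 2.5, 0, 0, 0, 0, 0],
    [0, 2.5, 0, -2, 0, 0, 0],
    [0, 2.5, 0, -4, 0, 0, 0],
    [0, 2.5, 0, -6, 0, 0, 0],
    [0, 2.5, 0, -8, 0, 0, 0],
    [0, 2.5, 0, -10, 0, 0, 0],
    [0, 2.5, 0, -10, 0, 0, 0],
    [0, 2.5, 0, -10, 0, 0, 0],
    [0, 2.5, 0, -10, 0, 0, 0]
  ]
}}

```text
clock: 15.83
position: [0.4511, 0.0531, 0.2167]
orientation: [3.141, 0.001, 1.642]
contact_force: [-0.4, 0.5, 0.1]
opening: 0.0002
finger_force: 0.0
```

```bash
python3 - <<'E'
from h import *
s=robot.snapshot('wrist'); c=robot.snapshot('scene')
o=np.zeros((600,800,3),'uint8'); o[:300,:400]=cv2.resize(s['pixels'],(400,300)); o[:300,400:]=cv2.resize(c['pixels'][235:310,290:390],(400,300)); t=robot.snapshot('top')['pixels'][190:290,290:423]; o[300:,:400]=cv2.resize(t,(400,300)); cv2.imwrite('pics/f.png',o)
E
python3 o.py
```

```text
tcp jig [-128.56172726    0.97425857] [0.5 1.3 0.6]
wrist orange 935 [[-71.4, -23.0, 34.2], [-70.3, 0.6, 59.9], [-63.1, 23.5, 71.6]]
tip [[-138.6, -1.9, 259.2], [-139.5, -1.7, 266.1], [-138.5, -1.7, 269.2]]
scene orange 126 [[-69.1, -28.9, 31.3], [-62.1, -11.1, 51.1], [-58.7, 16.0, 69.1]]
```

View pics/f.png

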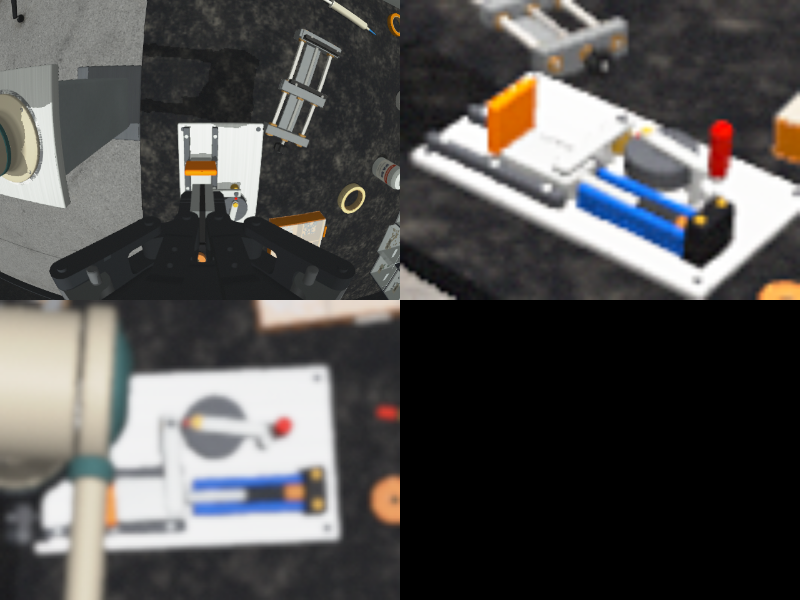

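The lever rests against its pin with the knob at (283,425) in the bottom inset. The cell's copper end (293,492) meets the contact block (312,490), the bystanders are untouched and the hand is clear.

```bash
python3 -c "
from station import robot
print(robot.sign_off())"
```

```text
the job is handed in; nothing more can be done
None
```

The job is handed in: the lever was swung to its stop pin first (the first sweep passed over the knob and moved nothing), then the slide was pushed until the cell met the contact block, and the hand is clear of the jig.

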